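# Open the dough press and hold its top plate at balance

## Task

Open the hand dough press for me, my hands are full of dough: while the top plate stays shut, swing the press lever (the one with the wooden ball knob) up over the top and right back to its stop. Then swing the top plate up, by the wooden grip at its side, to the point where it just balances on its hinge, a little short of upright; don't let it go over backwards, and finish there with the gripper still gripping the plate and holding it still, so that I can load the press. Leave the other things on the counter where they are.

Things in the scene. Friction and masses are not known exactly. Their poses are not given: they have to be found in the camera images.
- press: Hand dough press of cast aluminium, fixed on the counter: two round platens 200 mm across, one on the other, on a four-footed base. Origin: on the counter under the platens' centre. Its x axis runs level from the lever pivot (front, -x) to the hinge (rear, +x); its y axis is parallel to the hinge and pivot pins and points to the side with the grip; z is up.
- pivot (a point): Centre of the lever's pivot pin, 125 mm in front of the press's origin and 26 mm above the counter; the pin runs along the press's y. Axes as the press's.
- hinge (a point): Centre of the top plate's hinge pin, 115 mm behind the press's origin and 34 mm above the counter; the pin runs along the press's y. Axes as the press's.
- knob (a point): Centre of the wooden ball knob, 36 mm across, on the end of the lever's 13 mm steel rod. It travels a circle of 184 mm radius about the pivot, in the press's x-z plane: lever shut 163 mm behind and 86 mm above the pivot (52 mm above the plate's ribs), lever right back 120 mm in front and 139 mm above it. Pinched from above along the press's y, the ball turns between the fingers.
- lever (a joint): Angle of the press lever, rad: 0 shut (lying over the top plate, its cross bar holding the plate's front lug down), grows as it swings up and over to the front, 1.8 right back at its stop, leaning away from the plate. It weighs about 0.32 kg with light friction; it tips shut below about 1.0 and back beyond that, and stays at its stop.
- plate_grip (a point): Centre of the top plate's side grip: round wooden bar 18 mm thick, 66 mm long, parallel to the hinge pin, sticking out sideways (press's +y) from the plate's edge. Plate shut: 165 mm in front of and 12 mm above the hinge, 46 mm above the counter, 145 mm from the press's centre line. It travels a 165 mm circle. Pinched from above along the press's x, it turns between the fingers.
- plate (a joint): Angle of the top plate, rad: 0 shut, grows as it opens, 2.2 fallen over backwards. The plate (0.6 to 1.1 kg, hinge friction 0.05 N m, centre of mass 115 mm from the hinge) balances at 1.476 (84.5 degrees); the grip's centre is then 4 mm in front of the hinge line and 165 mm above it. Below that it falls shut, beyond it over backwards.
- oil: Oil bottle, 64 mm across, 205 mm high, standing close behind the press. Origin: centre of its underside. Leave it alone.
- shaker: Steel flour shaker, 73 mm across, 114 mm high, beside the press on the side away from the grip. Origin: centre of its underside. Leave it alone.
- scraper: Dough scraper lying near the front of the press: steel blade 75 x 150 mm with a white handle strip 18 mm high. Origin: on the counter under the handle. Leave it alone.
- tin: Big tin, 100 mm across, 118 mm high. Origin: centre of its underside. Leave it alone.
- spray: White spray bottle with a black trigger head, 76 mm across, 219 mm high. Origin: centre of its underside. Leave it alone.
- jug: White plastic jug with a handle, 100 mm across, 110 mm high. Origin: centre of its underside. Leave it alone.
- pin: Wooden rolling pin, 440 mm long, 44 mm thick, lying along its x axis. Origin: on the counter under its middle. Leave it alone.

How it is judged:
By the outcome, as a careful person would: the job done as asked, in the order asked, and still so for the second after the job is handed in, while the arm keeps its last pose, push and grip.
It also fails if it takes over 61 s, if anything falls off the work surface, if the arm or the gripper's body presses on something with over 40 N, if the wrist force passes 120 N, or if a joint passes its speed limit or range.

## Robot

A 7-joint arm with a two-finger parallel gripper is mounted at the origin on the work surface. World frame = base frame: x ahead of the robot, y to its left, z up, the work surface at z = 0. Lengths are in m, angles in rad, forces in N, time in s.
With the tool pointing down it reaches from about 0.425 to 0.825 m from the base axis. Payload 3.6 kg.
Tool frame: the origin (TCP) lies where the fingers leave the gripper's body, on its centre line; the fingertips stand 73 mm ahead of it and the grasp point (between the pads) lies 54 mm ahead of it; x points along the fingers, y is the direction in which the jaws open and shut, and the axes are right-handed (so a half turn about x gives the same grasp; the last joint's range is limited). The gripper opens to 85 mm and grips with 20 to 120 N. Pads are 22 mm wide; open, the fingers measure 114 mm over their backs; the gripper's body (76 mm by 85 mm) begins 54 mm behind the grasp point. The pads swing forward as they close: fully open they stand 13 mm farther back than shut.
Start: joints at [1.296, 0.615, -0.013, 1.423, 0.008, 1.103, -0.04], TCP at [0.159, -0.63, 0.304] pointing down, gripper open.
Joint ranges: [-3.12, 3.12], [-0.3, 2.06], [-1.34, 1.32], [0.26, 2.42], [-1.36, 4.5], [0.01, 1.98], [-2.84, 2.84]. Speed limits (rad/s): [2.79, 2.79, 3.14, 3.14, 3.14, 3.14, 3.14].

## Interface

Orientations are given as a unit quaternion [x, y, z, w].
In Python, from station import arm, snapshot, camera_info, ticket gives the robot as it stands. Calls block until the motion is done:
- arm.movep(position, orientation): joint-space move of the TCP to a pose.
- arm.line_to(position, velocity=0.15, ori=None): straight line of the TCP; ori=None keeps the orientation; velocity is the mean speed in m/s.
- arm.move_j(angles): joint-space move.
- arm.move_gripper(opening, effort=None): opening from 0.0 (shut) to 1.0 (fully open); effort is the grip in N (None keeps the last); returns when the fingers have stopped.
- arm.pause(seconds).
- arm.ik(position, orientation): joint angles nearest the present ones, or None.
- snapshot(name): name is "side" or "top" or "wrist"; returns the picture (480x640x3 uint8, blue, green, red); there is no depth.
- camera_info(name): a dict with "fx", "fy", "cx", "cy" (pixels), "dist_coeffs" ([k1, k2, p1, p2, k3] as OpenCV has them; the pictures are not rectified), "R" (3x3) and "t" (3): a world point X has camera coordinates R X + t; the wrist camera has in their place "T_tool_cam" (4x4, takes a point from camera to tool coordinates, whose origin is the TCP and whose axes are the tool frame's). Camera axes: x right, y down, z forward; pixel columns grow to the right and rows downward; lengths in m; the calibration is good to about 2 mm. A picture is of the moment at which its call begins: read the wrist's pose just before it. camera_info takes no time and is no camera call.
A pose or a line that the arm cannot do raises arm.MotionError and nothing moves.
- ticket.finish_job(): hands the job in, once; it reports no verdict.
Readings, each from a call of its own:
- arm.read_time(): time.
- arm.read_joint_positions(): joint angles.
- arm.read_dq(): joint speeds.
- arm.read_effort(): joint torques, N m.
- arm.read_tool_pos(): TCP position.
- arm.read_eef_rot(): TCP orientation.
- arm.read_ft_force(): force on the tool from outside, world axes, zero at the start.
- arm.read_wrist_torque(): the same for the moment, N m.
- arm.read_opening(): opening from 0.0 (shut) to 1.0 (fully open).
Only numpy, scipy, OpenCV 4.12 (cv2) and the standard library are available. Lean on these libraries where they do the work, as an engineer would, in place of code of your own. Each camera call takes 0.05 s, during which the arm holds its last target.

## Working session

There is one attempt and no reset: what is moved stays moved. The work goes in short steps, each a Python script; the robot and the scene stay as the last script left them, time stands still between calls to the robot, and variables do not carry over. Pictures are saved under pics/ and viewed, and the job is handed in when it is done.

```bash
ls; mkdir -p pics; python3 - <<'E'
from station import arm, snapshot, camera_info
import cv2
for n in ("side","top","wrist"):
    cv2.imwrite(f"pics/{n}0.png",snapshot(n)); print(n,camera_info(n))
print(arm.read_time(),arm.read_tool_pos(),arm.read_eef_rot(),arm.read_opening())
E
```

```text
pics
side {'fx': 616.865324402356, 'fy': 616.865324402356, 'cx': 316.1247769132964, 'cy': 238.56467182951076, 'dist_coeffs': array([-0.02983924,  0.        ,  0.        ,  0.        ,  0.        ]), 'R': array([[ 0.97605012, -0.21697321, -0.01577318],
       [-0.15881735, -0.66113102, -0.73326859],
       [ 0.1486715 ,  0.71821195, -0.67975612]]), 't': array([-0.53226976,  0.1626701 ,  1.8421261 ])}
top {'fx': 434.44412139299493, 'fy': 434.44412139299493, 'cx': 316.7358213547257, 'cy': 241.11138645615296, 'dist_coeffs': array([-0.04501453,  0.        ,  0.        ,  0.        ,  0.        ]), 'R': array([[-0.00366567, -0.99998782,  0.00330445],
       [-0.97901703,  0.00291548, -0.20375761],
       [ 0.20374549, -0.00398203, -0.97901579]]), 't': array([0.04332425, 0.56314533, 1.00062127])}
wrist {'fx': 333.3044980029188, 'fy': 333.3044980029188, 'cx': 319.57839839983825, 'cy': 241.0377171202474, 'dist_coeffs': array([-0.05230151,  0.        ,  0.        ,  0.        ,  0.        ]), 'T_tool_cam': array([[-9.40770073e-04, -3.04446678e-01,  9.52528916e-01,
        -7.03877397e-02],
       [ 9.99998808e-01,  8.79942223e-04,  1.26890052e-03,
         1.79855999e-03],
       [-1.22448296e-03,  9.52528974e-01,  3.04445487e-01,
        -7.76257557e-02],
       [ 0.00000000e+00,  0.00000000e+00,  0.00000000e+00,
         1.00000000e+00]])}
0.15 [ 0.1593439  -0.6297387   0.30299992] [-0.70158529 -0.08809354  0.70177907 -0.0867395 ] 1.0010736559971716
```

View pics/side0.png

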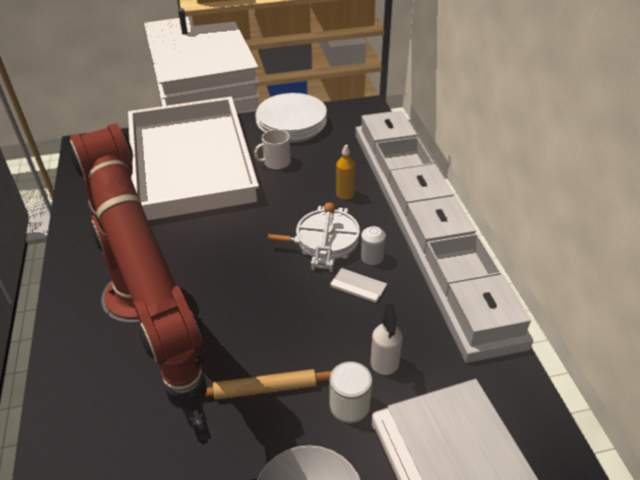

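View pics/top0.png

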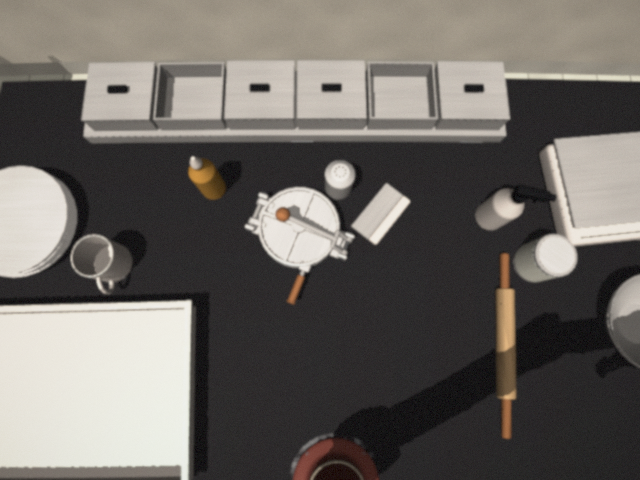

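View pics/wrist0.png

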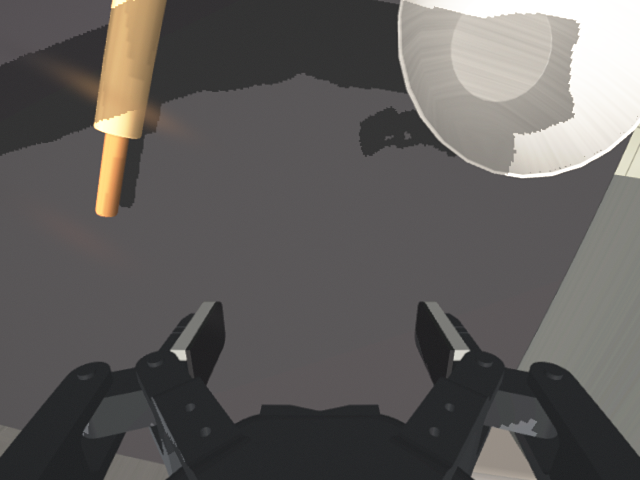

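```bash
python3 - <<'E'
import cv2
a=cv2.imread("pics/top0.png")[170:320,230:390]; cv2.imwrite("pics/t1.png",cv2.resize(a,None,fx=5,fy=5,interpolation=cv2.INTER_CUBIC)[:, :800])
a=cv2.imread("pics/side0.png")[180:300,250:410]; cv2.imwrite("pics/s1.png",cv2.resize(a,None,fx=5,fy=5,interpolation=cv2.INTER_CUBIC))
E
```

```text
(no output)
```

View pics/t1.png

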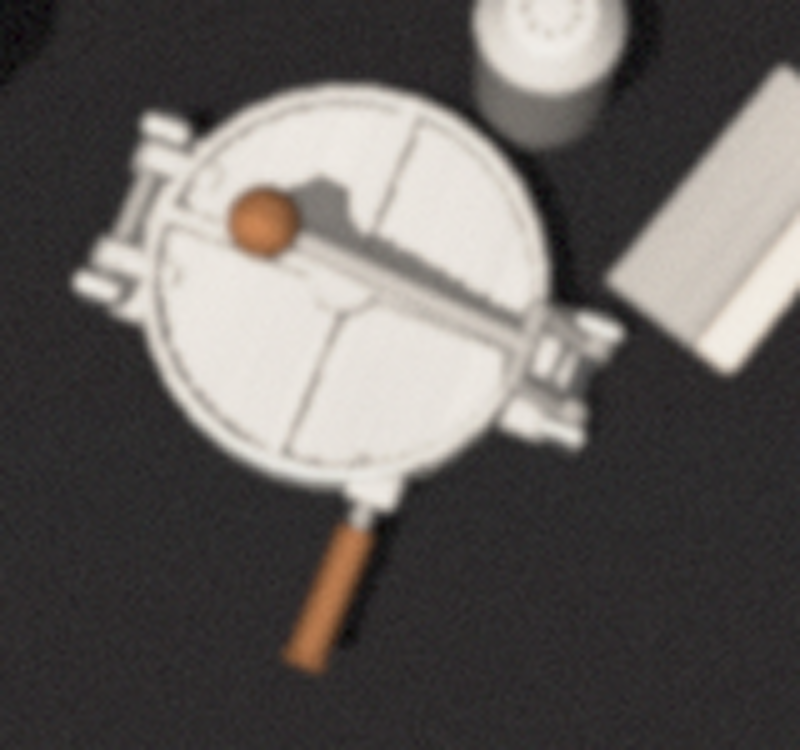

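View pics/s1.png

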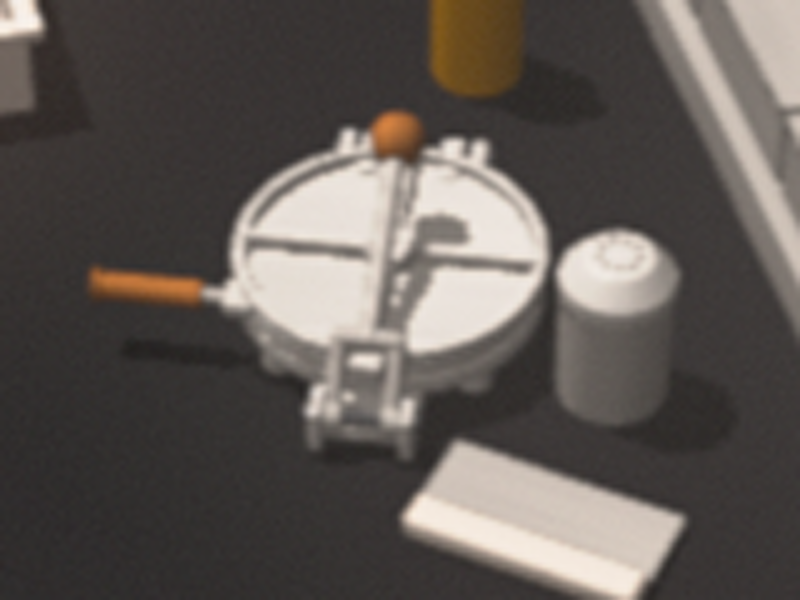

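```bash
cat > h.py <<'E'
import numpy as np, cv2
from station import arm, snapshot, camera_info
from scipy.optimize import least_squares
from scipy.spatial.transform import Rotation as Ro
def proj(n,X):
    c=camera_info(n);K=np.array([[c['fx'],0,c['cx']],[0,c['fy'],c['cy']],[0,0,1]])
    X=np.atleast_2d(np.asarray(X,float))
    return cv2.projectPoints(X,cv2.Rodrigues(np.array(c['R']))[0],np.array(c['t']),K,c['dist_coeffs'])[0].reshape(-1,2)
E
python3 - <<'E'
from h import *
P=np.array([[.038,0,.112],[-.05,.112,.046],[-.05,.178,.046]])
t=np.array([[264,222],[357,528],[303,668]])/5.-.4+[230,170]
s=np.array([[398,135],[202,291],[94,283]])/5.-.4+[250,180]
def W(p):
    R=Ro.from_euler('z',p[2]).as_matrix(); return P@R.T+[p[0],p[1],0]
for name,cams in (('both',[('top',t),('side',s)]),('top',[('top',t)]),('side',[('side',s)])):
    f=lambda p:np.concatenate([(proj(n,W(p))-o).ravel() for n,o in cams])
    r=least_squares(f,[.55,0,1.2]);print(name,r.x,np.round(r.fun,1))
E
```

```text
both [0.60167686 0.08702868 1.19810206] [-0.3  0.6 -0.6  0.9  0.1 -1.5 -0.3  0.8 -0.2  0.5  0.8  0.1]
top [0.60165816 0.08628773 1.19640694] [ 0.   0.6 -0.3  0.9  0.3 -1.5]
side [0.60197423 0.08994391 1.2049305 ] [-0.5  0.2 -0.3  0.   0.8 -0.2]
```

```bash
cat >> h.py <<'E'
PP=np.array([.6017,.087,1.198])
def setp(p): PP[:]=p
def w(x,y,z):
    R=Ro.from_euler('z',PP[2]).as_matrix(); return R@np.array([x,y,z])+[PP[0],PP[1],0]
def quat(ty):  # tool down, tool y along press vector ty
    y=Ro.from_euler('z',PP[2]).as_matrix()@np.array(ty,float); x=np.array([0,0,-1.])
    return Ro.from_matrix(np.stack([x,y,np.cross(x,y)],1)).as_quat()
def knob(a): t=.4854+a; return -.125+.1843*np.cos(t),0,.026+.1843*np.sin(t)
def grip(p,y=.15): t=.0726+p; return .115-.1654*np.cos(t),y,.034+.1654*np.sin(t)
UP=np.array([0,0,.054])
E
python3 - <<'E'
from h import *
for ty in ([0,1,0],[0,-1,0]):
    for a in (0,.9,1.8):
        q=arm.ik(w(*knob(a))+UP,quat(ty)); print('k',ty,a,None if q is None else np.round(q,2))
for ty in ([1,0,0],[-1,0,0]):
    for a in (0,.7,1.476):
        q=arm.ik(w(*grip(a))+UP,quat(ty)); print('g',ty,a,None if q is None else np.round(q,2))
for z in (.4,.45): print(arm.ik([.159,-.63,z],arm.read_eef_rot()) is not None)
for z in (.3,.35,.4): print(arm.ik(w(-.03,0.0,z),quat([0,1,0])) is not None, arm.ik(w(-.03,0.0,z),quat([0,-1,0])) is not None)
E
```

```text
k [0, 1, 0] 0 [ 0.35  1.02 -1.15  1.62  0.99  1.19  1.73]
k [0, 1, 0] 0.9 [ 0.6   0.79 -1.15  1.7   0.78  1.18  2.  ]
k [0, 1, 0] 1.8 [ 0.89  0.81 -1.15  1.85  0.85  1.08  2.17]
k [0, -1, 0] 0 [-0.02  0.76 -0.36  1.63  0.34  0.82 -0.9 ]
k [0, -1, 0] 0.9 [ 0.21  0.56 -0.4   1.71  0.26  0.92 -0.66]
k [0, -1, 0] 1.8 [ 0.45  0.56 -0.33  1.86  0.25  0.76 -0.39]
g [1, 0, 0] 0 [-0.1   0.68 -0.23  2.16  0.44  0.35  0.5 ]
g [1, 0, 0] 0.7 [ 0.21  0.63 -0.83  2.    0.65  0.8   0.19]
g [1, 0, 0] 1.476 [ 0.17  0.81 -1.19  1.74  0.81  1.18 -0.06]
g [-1, 0, 0] 0 [-0.33  0.67  0.11  2.17 -0.22  0.31 -1.99]
g [-1, 0, 0] 0.7 [-0.25  0.5  -0.13  2.02  0.1   0.63 -2.39]
g [-1, 0, 0] 1.476 [-0.23  0.56 -0.41  1.75  0.27  0.89 -2.7 ]
True
True
True True
True True
True True
```

```bash
python3 - <<'E'
from h import *
q=quat([0,-1,0])
arm.line_to([.159,-.63,.40],velocity=.3)
arm.movep(w(-.03,0,.40),q)
arm.movep(w(-.06,.03,.32),q)
p=arm.read_tool_pos();o=arm.read_eef_rot();im=snapshot("wrist")
np.savez('w1.npz',p=p,o=o); cv2.imwrite("pics/w1.png",im); print(p,o,arm.read_time(),arm.read_ft_force())
E
```

```text
[0.5525251  0.04147237 0.32035923] [ 0.58453581  0.39818655 -0.58398816  0.3984008 ] 3.975 [0.72768758 0.85847755 1.37897328]
```

View pics/w1.png

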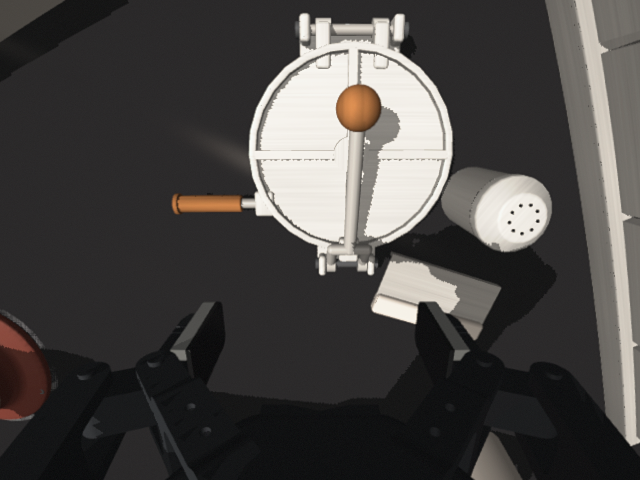

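```bash
python3 - <<'E'
from h import *
d=np.load('w1.npz');c=camera_info('wrist')
T=np.eye(4);T[:3,:3]=Ro.from_quat(d['o']).as_matrix();T[:3,3]=d['p'];M=np.linalg.inv(T@c['T_tool_cam'])
K=np.array([[c['fx'],0,c['cx']],[0,c['fy'],c['cy']],[0,0,1]])
pw=lambda X:cv2.projectPoints(X,cv2.Rodrigues(M[:3,:3])[0],M[:3,3],K,c['dist_coeffs'])[0].reshape(-1,2)
P=np.array([[.038,0,.112],[-.05,.112,.046],[-.05,.178,.046]])
t=np.array([[264,222],[357,528],[303,668]])/5.-.4+[230,170]
s=np.array([[398,135],[202,291],[94,283]])/5.-.4+[250,180]
wr=np.array([[358.5,107.5],[242,203.5],[173,204]])
def W(p):
    R=Ro.from_euler('z',p[2]).as_matrix(); return P@R.T+[p[0],p[1],0]
g={'wrist':(pw,wr),'top':(lambda X:proj('top',X),t),'side':(lambda X:proj('side',X),s)}
for ks in (['wrist'],['wrist','top','side']):
    r=least_squares(lambda p:np.concatenate([(g[k][0](W(p))-g[k][1]).ravel() for k in ks]),[.6,.09,1.2]);print(ks,r.x,np.round(r.fun,1))
E
```

```text
['wrist'] [0.60147083 0.08476695 1.19456101] [-2.3  1.3 -2.  -1.   5.1 -1.4]
['wrist', 'top', 'side'] [0.60148506 0.08504801 1.19436115] [-2.4  0.9 -2.1 -1.3  5.  -1.7  0.6  0.7  0.1  1.   0.7 -1.5 -0.2  1.3
 -0.2  0.8  0.9  0.4]
```

```bash
sed -i 's/^PP=.*/PP=np.array([.6015,.086,1.196])/' h.py; python3 - <<'E'
from h import *
q=quat([0,-1,0]); k=w(*knob(0))+UP
arm.movep(k+[0,0,.09],q)
f0=arm.read_ft_force()
arm.line_to(k+[0,0,.003],velocity=.12)
print(arm.read_ft_force()-f0)
arm.move_gripper(0.3,effort=40)
print(arm.read_opening(),arm.read_ft_force()-f0,arm.read_tool_pos()-k,arm.read_time())
np.save('f0.npy',f0)
cv2.imwrite("pics/w2.png",snapshot("wrist"));cv2.imwrite("pics/s2.png",cv2.resize(snapshot("side")[150:300,230:430],None,fx=4,fy=4))
E
```

```text
[0.87498317 0.82364397 0.04040356]
0.3942591629636641 [1.40252482 0.73466831 3.3320552 ] [ 0.00088512 -0.00020835  0.00381794] 5.9333
```

View pics/w2.png

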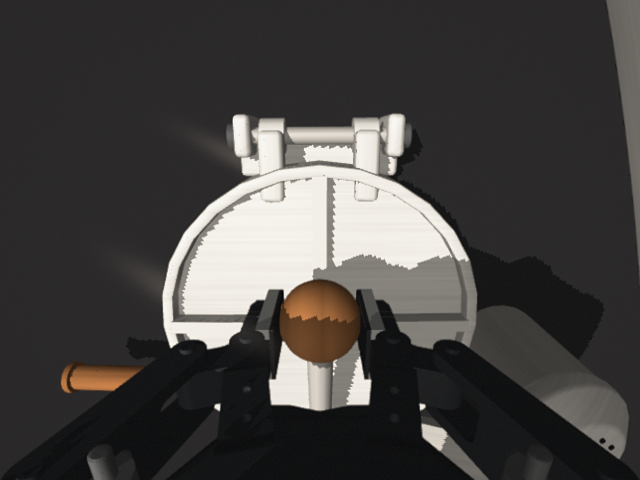

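View pics/s2.png

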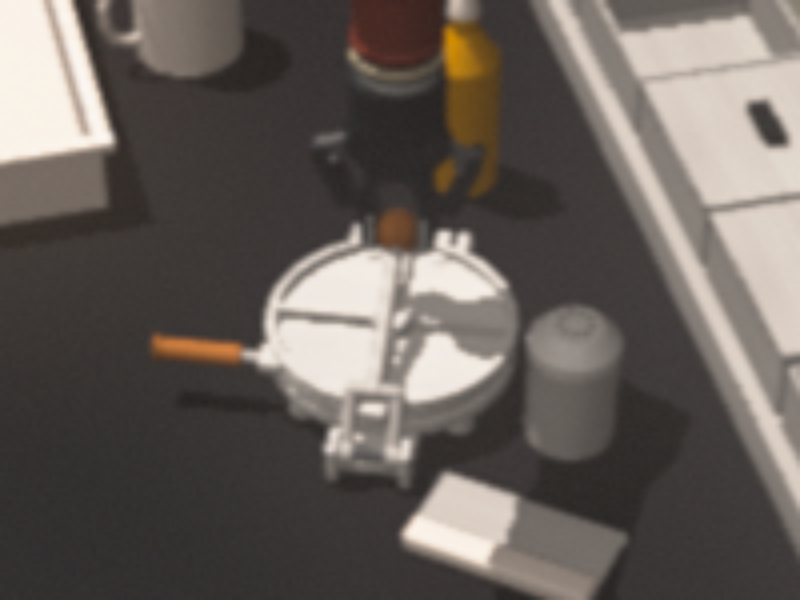

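```bash
python3 - <<'E'
from h import *
q=quat([0,-1,0]); k=w(*knob(0))+UP
arm.move_gripper(0.6)
arm.line_to(k+[0,0,-.004]+w(.002,0,0)-w(0,0,0),velocity=.1)
arm.move_gripper(0.3,effort=40)
print(arm.read_opening(),arm.read_ft_force()-np.load('f0.npy'),arm.read_tool_pos()-k,arm.read_time())
E
```

```text
0.398072234408753 [ 3.69208077  0.61296316 -2.59953952] [ 0.0015647   0.00151045 -0.00379871] 6.8833
```

```bash
python3 - <<'E'
from h import *
f0=np.load('f0.npy')
off=arm.read_tool_pos()-(w(*knob(0))+UP)
for a in np.linspace(0,1.78,13)[1:]:
    arm.line_to(w(*knob(a))+UP+off,velocity=.12)
    f=arm.read_ft_force()-f0
    print(round(a,2),np.round(f,1),np.round((arm.read_tool_pos()-off-UP-w(*knob(a)))*1000,1),round(arm.read_opening(),3),arm.read_time())
    if np.linalg.norm(f)>35: print("STOP");break
E
```

```text
0.15 [ 3.   0.5 -2.6] [ 0.  -0.2  0.2] 0.399 7.2667
0.3 [ 4.3  1.4 -2.9] [ 0.2 -0.1 -0.1] 0.399 7.6417
0.45 [ 4.  -0.1 -1.5] [ 0.3  0.1 -0. ] 0.395 8.0167
0.59 [ 4.6  0.3 -2.1] [0.5 0.4 0. ] 0.396 8.3917
0.74 [ 5.6  1.1 -1.2] [0.6 0.5 0.1] 0.397 8.7667
0.89 [ 5.3 -0.1  1.1] [0.7 0.5 0.3] 0.401 9.1417
1.04 [5.9 0.3 2.6] [0.7 0.1 0.4] 0.395 9.5167
1.19 [ 5.8 -0.6  2.5] [ 0.6 -0.4  0.3] 0.394 9.8917
1.34 [ 5.6 -1.8  3. ] [ 0.5 -0.9  0. ] 0.399 10.2667
1.48 [ 6.2 -1.6  2. ] [ 0.5 -1.4 -0.4] 0.398 10.6417
1.63 [ 6.1 -2.9  1. ] [ 0.6 -1.3 -0.7] 0.396 11.0167
1.78 [ 6.9 -2.2 -0.6] [ 0.8 -0.9 -0.9] 0.395 11.3917
```

```bash
python3 - <<'E'
from h import *
f0=np.load('f0.npy')
b=arm.read_tool_pos()
tan=w(*knob(1.8))-w(*knob(1.78)); tan/=np.linalg.norm(tan)
for d in (.003,.006,.009):
    arm.line_to(b+tan*d,velocity=.03)
    f=arm.read_ft_force()-f0; print(d,np.round(f,1),f@tan)
    if abs(f@tan)>10: break
arm.move_gripper(0.75); arm.pause(.3)
p=arm.read_tool_pos()
arm.line_to(p+[0,0,.09],velocity=.2)
cv2.imwrite("pics/w3.png",snapshot("wrist"));cv2.imwrite("pics/s3.png",cv2.resize(snapshot("side")[150:300,230:430],None,fx=4,fy=4))
print(arm.read_time())
E
```

```text
0.003 [ 4.5 -3.2  1.9] -0.26089045674224504
0.006 [ 5.4 -2.9  1.1] -0.20326149191792273
0.009 [3.4 0.2 7.6] -6.016079869572313
13.5833
```

View pics/w3.png

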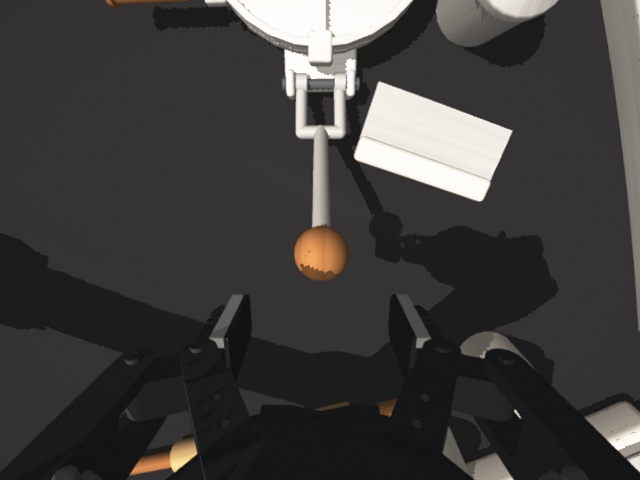

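View pics/s3.png

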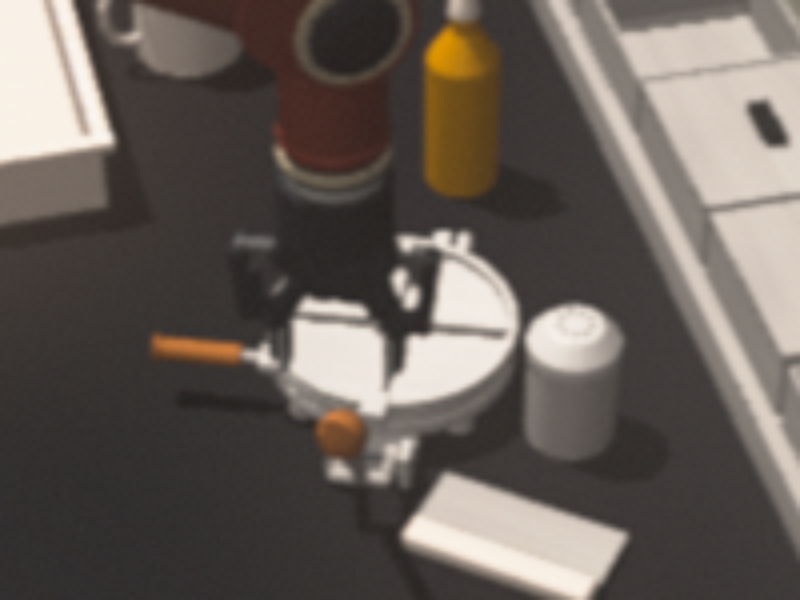

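```bash
python3 - <<'E'
from h import *
q=quat([1,0,0]); g=w(*grip(0))+UP
print(g)
arm.movep([g[0],g[1],.30],q)
arm.line_to([g[0],g[1],.20],velocity=.2)
np.save('f1.npy',arm.read_ft_force())
print(arm.read_tool_pos(),arm.read_joint_positions(),arm.read_time())
p=arm.read_tool_pos();o=arm.read_eef_rot();cv2.imwrite("pics/w4.png",snapshot("wrist"));np.savez('w4.npz',p=p,o=o)
E
```

```text
[0.44362159 0.09441656 0.09999749]
[0.44432742 0.09432799 0.20043339] [ 0.37192319  0.64695513 -0.95791408  2.07389603  0.74811088  0.81053496
  0.14963831] 15.2167
```

View pics/w4.png

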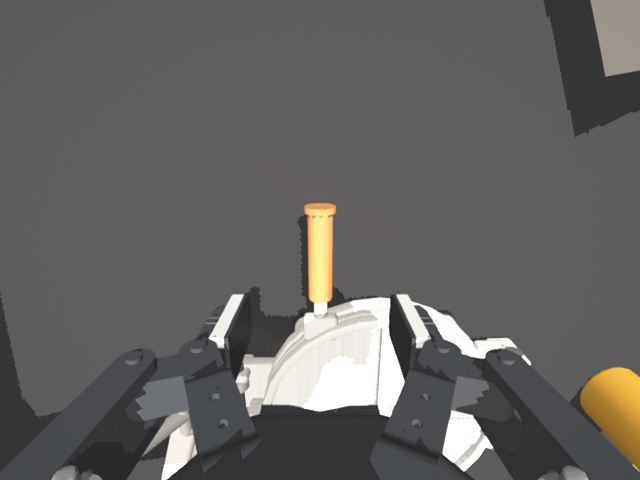

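```bash
python3 - <<'E'
from h import *
g=w(*grip(0))+UP; f1=np.load('f1.npy')
arm.line_to(g+[0,0,-.001],velocity=.1)
print(arm.read_ft_force()-f1)
arm.move_gripper(0.1,effort=70)
arm.pause(.2)
print(arm.read_opening(),arm.read_ft_force()-f1,arm.read_wrist_torque(),arm.read_tool_pos()-g,arm.read_time())
cv2.imwrite("pics/w5.png",snapshot("wrist"));cv2.imwrite("pics/s5.png",cv2.resize(snapshot("side")[150:300,230:430],None,fx=4,fy=4))
E
```

```text
[-0.96496263  0.1263706  -0.3676253 ]
0.18299219747309253 [-1.1330496   1.31878086  5.24978953] [ 0.09572378  0.01285297 -0.00667277] [ 0.00028164  0.00041373 -0.00055641] 17.125
```

View pics/w5.png

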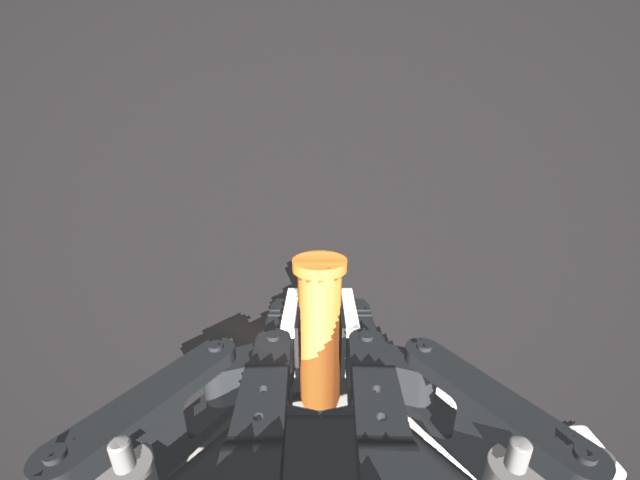

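View pics/s5.png

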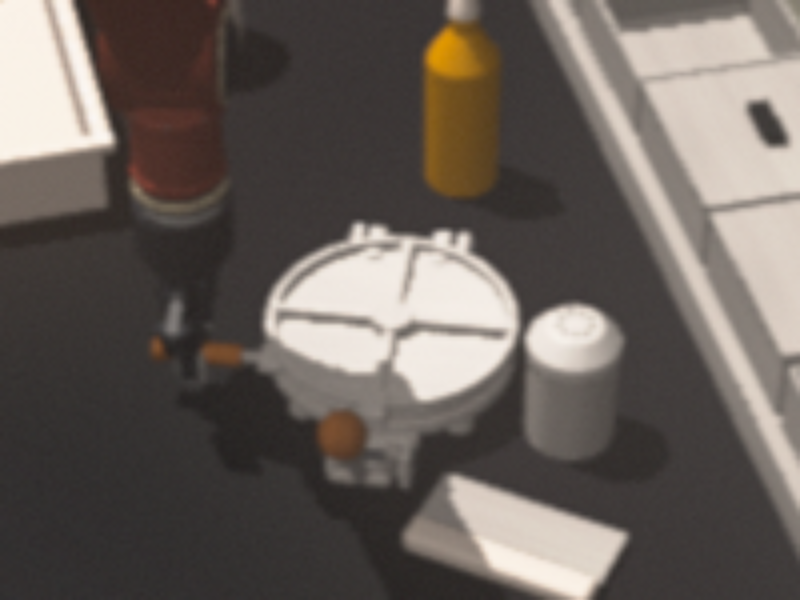

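```bash
python3 - <<'E'
from h import *
f1=np.load('f1.npy')
off=arm.read_tool_pos()-(w(*grip(0))+UP); np.save('off.npy',off)
A=list(np.linspace(0,1.35,11)[1:])+[1.42]
yp=w(0,1,0)-w(0,0,0)
for a in A:
    arm.line_to(w(*grip(a))+UP+off,velocity=.1 if a<1.36 else .05)
    f=arm.read_ft_force()-f1; t=w(*grip(a+.01))-w(*grip(a)); t/=np.linalg.norm(t); r=w(*grip(a+np.pi/2))-w(*grip(a));
    print(round(a,2),np.round(f,1),'tan',round(f@t,1),'side',round(f@yp,1),np.round((arm.read_tool_pos()-off-UP-w(*grip(a)))*1000,1),round(arm.read_opening(),3),arm.read_time())
    if np.linalg.norm(f)>40: print("STOP");break
cv2.imwrite("pics/w6.png",snapshot("wrist"));cv2.imwrite("pics/s6.png",cv2.resize(snapshot("side")[150:300,230:430],None,fx=4,fy=4))
E
```

```text
0.14 [ 2.   4.1 -8.4] tan -7.3 side -0.4 [-0.2 -0.3 -0.8] 0.184 17.6
0.27 [ 1.3 -0.7 -5.3] tan -5.1 side -1.5 [-0.3 -0.7 -0.4] 0.188 17.975
0.4 [-1.8 -3.5 -0.9] tan -2.6 side 0.4 [-0.6 -1.4 -0.3] 0.186 18.35
0.54 [-0.8 -4.9 -4.2] tan -6.2 side -1.1 [-1.2 -2.7 -1. ] 0.187 18.725
0.68 [-3.5 -9.3  3.1] tan -4.5 side -0.1 [-1.8 -4.1 -0.8] 0.185 19.1
0.81 [ -7.5 -13.1  12.3] tan -3.8 side 2.2 [-2.6 -5.8 -0.4] 0.182 19.475
0.94 [-10.  -17.8  23.9] tan -4.8 side 2.7 [-3.3 -7.4  0.5] 0.182 19.85
1.08 [-12.  -17.8  33.7] tan -5.7 side 4.6 [-2.5 -5.2  3.1] 0.179 20.225
1.22 [-7.5 -8.7 27.5] tan -2.9 side 3.8 [-0.3  0.9  4.9] 0.184 20.6
1.35 [-2.6 -1.6 13.1] tan -0.5 side 1.8 [0.8 3.5 3.9] 0.181 20.975
1.42 [-3.9 -3.3 15.6] tan -3.3 side 2.4 [-0.   1.5  3.4] 0.185 21.3583
```

View pics/w6.png

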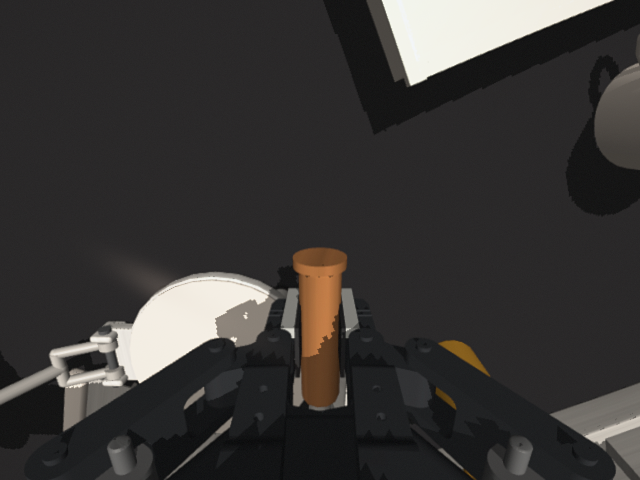

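View pics/s6.png

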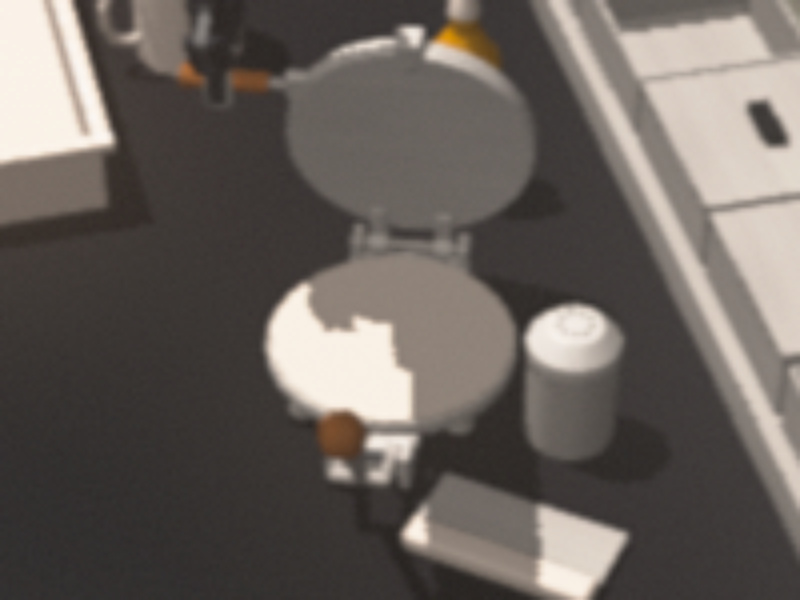

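```bash
python3 - <<'E'
from h import *
f1=np.load('f1.npy');off=np.load('off.npy')
R=Ro.from_euler('z',PP[2]).as_matrix()
c=w(*grip(1.42))+UP+off
def rep(s):
    f=R.T@(arm.read_ft_force()-f1); p=R.T@(arm.read_tool_pos()-off-UP-[PP[0],PP[1],0])
    ang=np.arccos((.115-p[0])/.1654)-.0726
    print(s,'f',np.round(f,1),'p',np.round(p*1000,1),'ang',round(ang,4),arm.read_time()); return f,p
rep('0')
c[2]+=.004; arm.line_to(c,velocity=.03); f,p=rep('up')
for a in (1.45,1.476):
    c=w(*grip(a))+UP+off+[0,0,.004]; arm.line_to(c,velocity=.03); arm.pause(.2); f,p=rep(a)
np.save('c.npy',c)
for n in ('side','top','wrist'): cv2.imwrite(f"pics/{n}7.png",snapshot(n))
a=cv2.imread("pics/top7.png")[130:280,180:340];cv2.imwrite("pics/t7.png",cv2.resize(a,None,fx=4,fy=4,interpolation=cv2.INTER_CUBIC))
a=cv2.imread("pics/side7.png")[130:250,250:410];cv2.imwrite("pics/s7.png",cv2.resize(a,None,fx=5,fy=5,interpolation=cv2.INTER_CUBIC))
E
```

```text
0 f [-5.1  2.2 15.1] p [103.4 150.6 202.3] ang 1.4277 21.4583
up f [-2.7  0.8 -1.5] p [101.3 150.3 202.3] ang 1.4152 21.7417
1.45 f [-4.3  1.9 -1. ] p [106.1 150.3 202.7] ang 1.4442 22.2583
1.476 f [-1.3  1.7 -0.6] p [112.  150.1 203.5] ang 1.4799 22.75
```

View pics/t7.png

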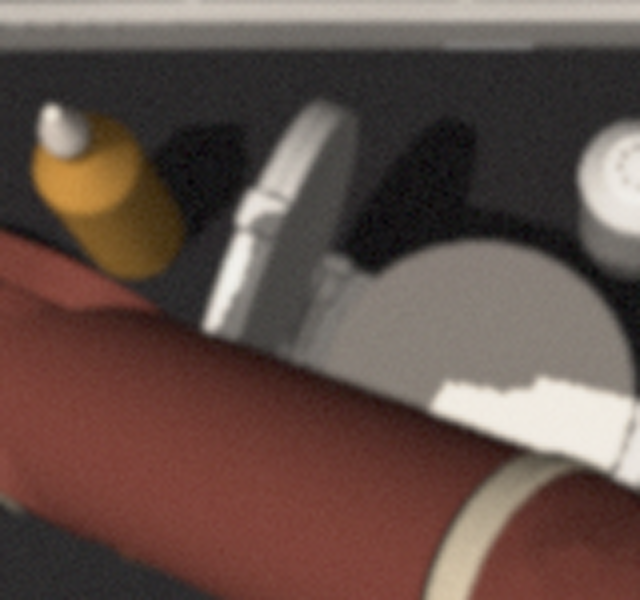

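View pics/s7.png

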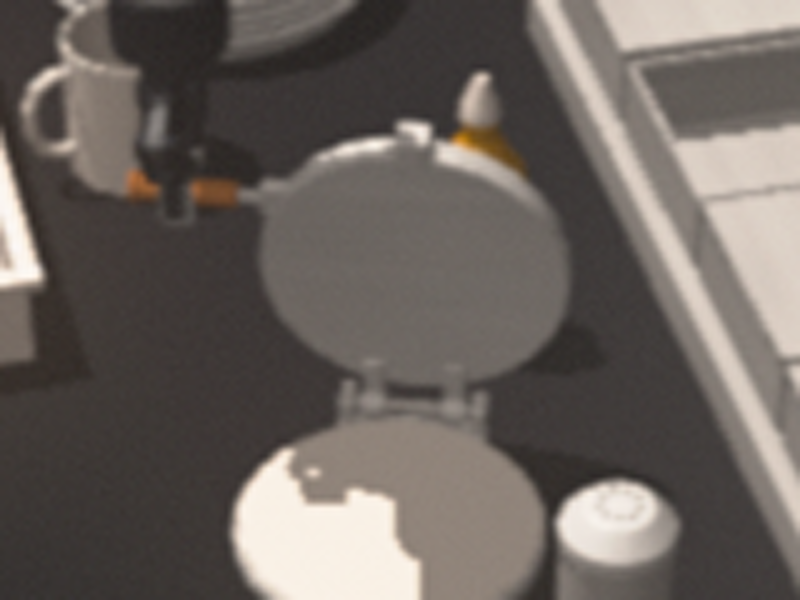

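```bash
python3 - <<'E'
from h import *
s0=np.array([[202,291],[94,283]])/5.-.4+[250,180]
s7=np.array([[239,193],[127,185]])/5.-.4+[250,130]
def ends(p): return np.array([w(*grip(p,y)) for y in (.112,.178)])
b=s0-proj('side',ends(0)); print(b)
for p in (1.38,1.43,1.476,1.52): print(p,np.round(s7-proj('side',ends(p))-b,2))
E
python3 - <<'E'
import cv2
a=cv2.imread("pics/side7.png")[155:180,265:315];cv2.imwrite("pics/s7b.png",cv2.resize(a,None,fx=16,fy=16,interpolation=cv2.INTER_CUBIC))
a=cv2.imread("pics/side0.png")[223:248,257:307];cv2.imwrite("pics/s0b.png",cv2.resize(a,None,fx=16,fy=16,interpolation=cv2.INTER_CUBIC))
E
```

```text
[[ 0.25126086 -0.65212031]
 [-0.82451301 -0.28352956]]
1.38 [[ 0.95 -3.03]
 [ 0.16 -3.33]]
1.43 [[ 0.5  -1.29]
 [-0.36 -1.59]]
1.476 [[ 0.07  0.22]
 [-0.83 -0.09]]
1.52 [[-0.34  1.58]
 [-1.29  1.25]]
```

View pics/s7b.png

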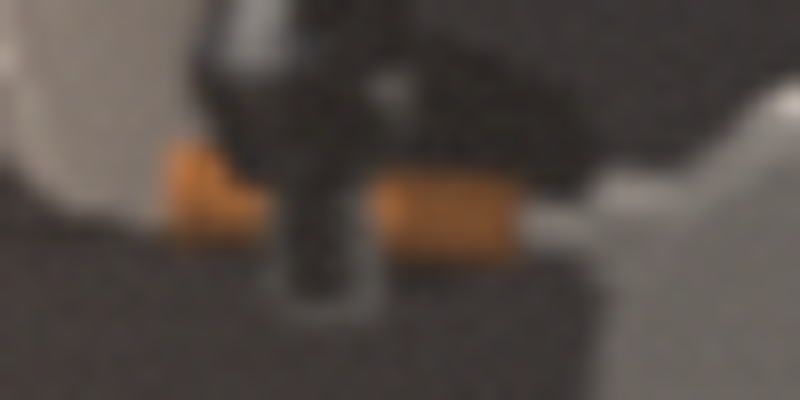

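View pics/s0b.png

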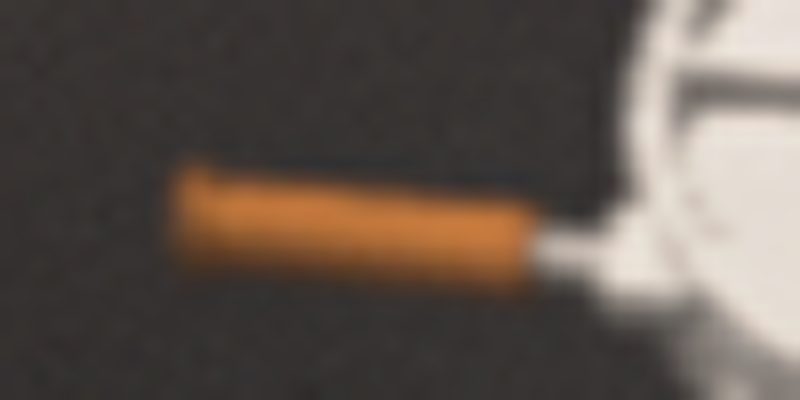

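View pics/wrist7.png

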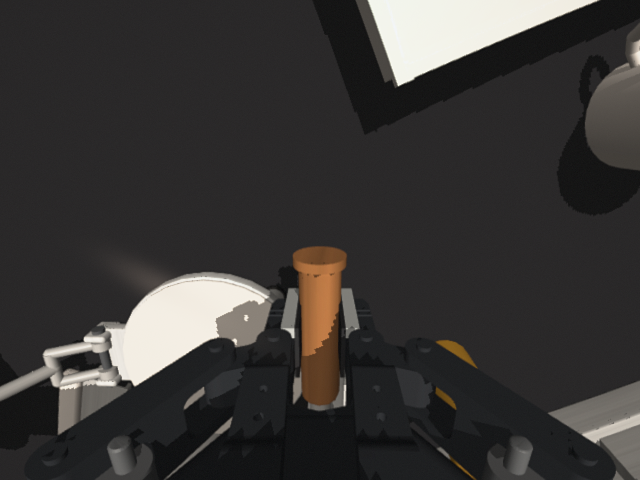

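```bash
python3 - <<'E'
from h import *
for i in range(2):
    p=arm.read_tool_pos(); print(p,arm.read_opening(),np.round(arm.read_ft_force()-np.load('f1.npy'),1),np.abs(arm.read_dq()).max(),arm.read_time()); arm.pause(.6)
cv2.imwrite("pics/side8.png",snapshot("side"))
cv2.imwrite("pics/top8.png",snapshot("top"))
E
```

```text
[0.50305992 0.24538729 0.25700377] 0.18070967815805344 [-1.5  0.4 -1.5] 0.0038819047340271804 22.9
[0.50293485 0.24514626 0.25696347] 0.18150126322277435 [-1.5  0.4 -0.2] 0.0010933851484885603 23.5
```

View pics/side8.png

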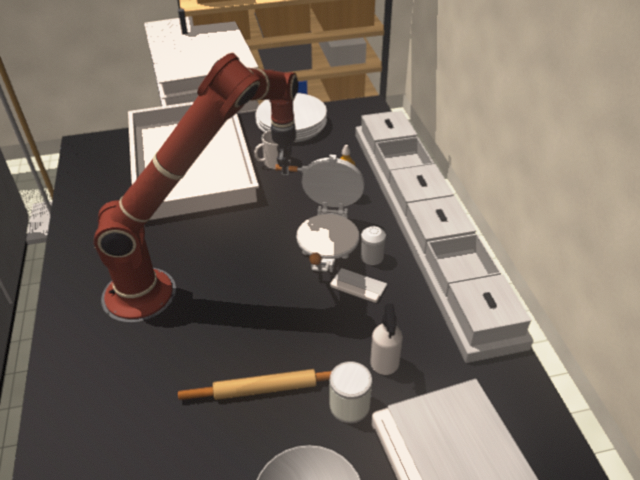

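View pics/top8.png

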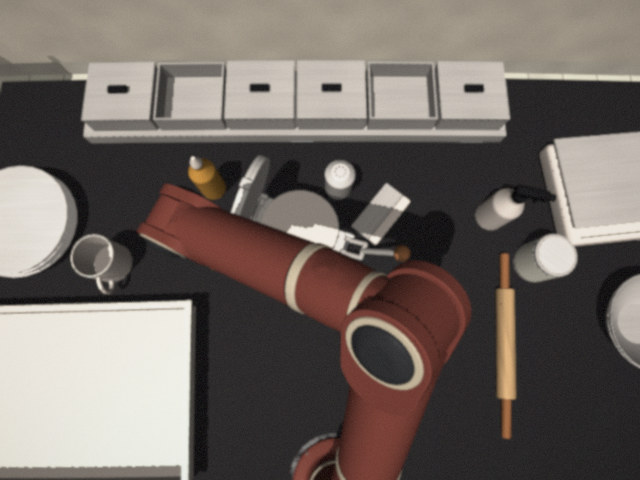

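```bash
python3 - <<'E'
from station import ticket
print(ticket.finish_job())
E
```

```text
the job is handed in; nothing more can be done
None
```

The press is open. The lever is right back at its stop, and the top plate is held still at its balance point with the gripper closed on the wooden grip. I handed it in after about 24 s of the 61 s.

- **Lever:** I swung it over with the plate still shut, pushed gently until it met resistance at its stop, then let go. In the last pictures the knob is still right back (top view, about pixel 401, 254).
- **Plate angle:** The arm's own position gives 1.480 rad and the side picture about 1.476 rad, good to roughly ±0.02. The target is 1.476.
- **Steadiness:** Over the last 0.6 s the arm moved about 0.3 mm, and the force at the wrist was under about 2 N.
- **What disagreed:** While lifting the plate, the side load at the wrist rose to about 40 N, against the 120 N limit, because my path was a few millimetres off the true arc. I raised the tool 4 mm to ease it. The tool now sits about 4 mm higher than planned on the grip, so the grip seems to have slipped slightly between the fingers, but the hold is firm.
- **Other items:** Nothing else on the counter appears to have moved between the first and last pictures.

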